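# Roll-test two brass tubes on the goldsmith's ramp

## Robot

A 6-joint arm with a two-finger parallel gripper is mounted at the origin on the work surface. World frame = base frame: x ahead of the robot, y to its left, z up, the work surface at z = 0. Lengths are in mm, angles in degrees, forces in N, time in s.
With the tool pointing down it reaches from about 350 to 850 mm from the base axis. Payload 8.1 kg.
Tool frame: the origin (TCP) lies midway between the tips of the shut fingers; the grasp point (between the pads) lies 19 mm behind it (r.tcp_to_grasp is the distance from the TCP to the grasp point, in mm); z points along the fingers, y is the direction in which the jaws open and shut (so a half turn about z gives the same grasp; the last joint's range is limited). The gripper opens to 85 mm and grips with 20 to 120 N. Pads are 22 mm wide; open, the fingers measure 114 mm over their backs; the gripper's body (76 mm by 85 mm) begins 54 mm behind the grasp point. The pads swing forward as they close: fully open they stand 13 mm farther back than shut.
Start: joints at [62.258, 7.471, 85.268, -0, 87.261, -4.893], TCP at [232.967, 552.93, 231.292] pointing down, gripper open.
Joint ranges: [-169.43, 169.43], [-51.17, 129.36], [1.28, 143.12], [-76.62, 256.62], [0, 156.53], [-152.29, 152.29]. Speed limits (degrees/s): [136.94, 136.94, 159.86, 180, 180, 180].

## Interface

Orientations are given as [roll, pitch, yaw] about the fixed x, y, z axes, in that order (R = Rz(yaw) Ry(pitch) Rx(roll)).
In Python, from bench import r gives the robot as it stands.
- The arm moves only by the tool jog_arm, never from a script. Its argument "targets" is a list of rows, each a list of 7 numbers: the shift along the tool's x, y, z in m, then the turn, a rotation vector about the tool's x, y, z in rad, then the closure, from 0 (fully open) to 1 (shut). In form: [[dx, dy, dz, wx, wy, wz, claw], ...]. A call has 1 to 5 rows; each row is the pose to reach, as a shift and turn from the pose commanded when the call began, along the tool's axes at that moment; what a row does not reach only later rows make up. A row lasts 1/12 s, in which the tool goes at most 41.7 mm and 7.16 degrees, less where a joint would pass 70% of its speed; a pose out of reach is approached as far as the arm can. A call with a gripper value outside its range is refused whole. The fingers move at their own pace and stop on an object; "newtons" is the grip in N (left out, the last holds). Time passes only in rows, so rows that repeat a pose let the fingers close. It gives the time, the measured TCP pose, the force and the opening at its end, in the units of the state.
- r.sense(): the state, without advancing time (a new reading comes with each control period).
- r.snapshot(name): name is "scene" or "side" or "wrist"; returns a dict with "pixels" (480x640x3 uint8, red, green, blue), "fx", "fy", "cx", "cy" (pixels), "dist" ([k1, k2, p1, p2, k3] as OpenCV has them; the pictures are not rectified), "origin" and "attitude" of the camera in the world. Camera axes: x right, y down, z forward; pixel columns grow to the right and rows downward; lengths in mm; the calibration is good to about 2 mm. A picture is of the moment at which its call begins. There is no depth.
- r.hand_in(): hands the job in, once; it reports no verdict.
The state is a dict: "time": time; "joint_pos": joint angles; "qd": joint speeds; "joint_efforts": joint torques, N m; "tool_pos": TCP position; "tcp_rot": TCP orientation; "ft_force": force on the tool from outside, world axes, zero at the start; "wrist_torque": the same for the moment, N m; "finger_gap": finger opening in mm.
Only numpy, scipy, OpenCV 4.12 (cv2) and the standard library are available. Lean on these libraries where they do the work, as an engineer would, in place of code of your own. Each camera call takes 0.05 s, during which the arm holds its last target.

## Task

Roll-test the two short brass tubes on the little wooden ramp, the round one first: lay it across the ramp at the line near the top and let go, so that it runs down by itself into the trough at the foot, and leave it there. Then lay the squashed tube across the same line, let go for about a second to show that it stays put, and put it in the square steel scrap tray.

Things in the scene. Friction and masses are not known exactly. Their poses are not given: they have to be found in the camera images.
- tube_round: The good brass tube: round, 20 mm outside diameter, 70 mm long, dark bore showing at both ends, about 50 g, lying on the bench (its axis 10 mm above it). Origin on its axis at mid-length; x axis along its length; y and z across it (they turn as it rolls). It rolls freely: let go on the ramp, lying across it, it rolls down within about a second.
- tube_squashed: The spoilt brass tube: same length (70 mm) and about 50 g, but squashed to a flat-sided oval 25 mm wide and 11 mm high, lying flat on the bench. Origin at its middle (5.5 mm above the bench); x axis along its length; y and z across it: y is its 25 mm width, z its 11 mm height. It does not roll: laid on the ramp on a flat side it stays where it is.
- ramp: Fixed wooden ramp. Origin: centre of its 300 x 176 mm underside; x level, downhill; z up. Slope 8 deg, 160 mm wide: from x -150 (51 mm high) to 85 mm (18 mm high), side rails 8 mm above it. Dark line, where tubes are let go: x -91, 42.7 mm high. Trough at the foot: x 85 to 140 mm, floor 4, side walls 30, end wall 40 mm high. Never touch the round tube once it is downhill of x 0.
- scrap_tray: Fixed square open tray of bare steel, 130 x 130 mm outside, 35 mm high, walls and floor 3 mm. Origin: centre of its underside; z up, x and y along its sides. Empty at the start.
There are look-alikes about, which are no part of the job. What is shaped like the tube_squashed but red or white is not meant.

How it is judged (in metres and radians):
On the way, in this order (a step that is already met when the one before it is completed fails the run):
1. the round tube lies on the upper part of the ramp, let go (x of tube_round in the frame of ramp between -0.15 and 0 m and y of tube_round in the frame of ramp between -0.08 and 0.08 m and z of tube_round in the frame of ramp between 0.025 and 0.072 m and contact force between tube_round and ramp above 0.03 N and contact force between the fingers and tube_round below 0.1 N), for 0.04 s.
2. the round tube has run down into the trough (x of tube_round in the frame of ramp between 0.085 and 0.142 m and y of tube_round in the frame of ramp between -0.085 and 0.085 m and z of tube_round in the frame of ramp below 0.024 m and linear speed of tube_round below 0.02 m/s and contact force between the fingers and tube_round below 0.1 N), for 0.2 s.
3. the squashed tube lies on the upper part of the ramp, let go, and stays put (x of tube_squashed in the frame of ramp between -0.15 and 0 m and y of tube_squashed in the frame of ramp between -0.08 and 0.08 m and z of tube_squashed in the frame of ramp between 0.025 and 0.072 m and contact force between tube_squashed and ramp above 0.03 N and contact force between each of the fingers, the fingers and tube_squashed below 0.1 N and linear speed of tube_squashed below 0.02 m/s), for 0.4 s.
At the end, for the whole second after the job is handed in: The round tube lies at rest in the trough at the foot of the ramp (its middle between the trough's walls and under 24 mm above the bench), and the squashed tube lies at rest inside the scrap tray (its middle within the tray's outline and under 30 mm above its underside), both let go (all of step 2 and x of tube_squashed in the frame of scrap_tray between -0.065 and 0.065 m and y of tube_squashed in the frame of scrap_tray between -0.065 and 0.065 m and z of tube_squashed in the frame of scrap_tray below 0.03 m and linear speed of tube_squashed below 0.02 m/s and contact force between the fingers and tube_squashed below 0.1 N); the robot touches nothing.
It fails at once if the round tube is held or pushed by the fingers on the lower half of the ramp or in the trough (x of tube_round in the frame of ramp between 0 and 0.145 m and y of tube_round in the frame of ramp between -0.085 and 0.085 m and z of tube_round in the frame of ramp below 0.042 m and contact force between the fingers and tube_round above 0.3 N).
It also fails if it takes over 61 s, if anything falls off the work surface, if the arm or the gripper's body presses on something with over 40 N, if the wrist force passes 120 N, or if a joint passes its speed limit or range.

## Working session

There is one attempt and no reset: what is moved stays moved. The work goes in short steps, Python scripts to look and compute and a tool call to move; the robot and the scene stay as the last step left them, time stands still between calls to the robot, and variables do not carry over. Pictures are saved under pics/ and viewed, and the job is handed in when it is done.

Besides the shell and the picture viewer there is one more tool, called after ">>>" as name(argument=value, ...) on one line, values as JSON. jog_arm: Moves the arm, as the interface text tells. Its arguments: {"type":"object","properties":{"targets":{"type":"array","items":{"type":"array","items":{"type":"number"}}},"newtons":{"type":"number"}},"required":["targets"]}

```bash
mkdir -p pics; ls; python3 - <<'E'
from bench import r
import cv2
print(r.sense())
for n in ["scene","side","wrist"]:
    s=r.snapshot(n); cv2.imwrite(f"pics/{n}0.png",s["pixels"][:,:,::-1])
    print(n,{k:v for k,v in s.items() if k!="pixels"})
E
```

```text
pics
{'time': 0.0, 'joint_pos': array([ 6.22572189e+01,  7.51353685e+00,  8.53312048e+01,  6.88585846e-04,
        8.72607131e+01, -4.89091608e+00]), 'qd': array([-0.00837255, -0.00319271, -0.10164923, -0.01606556, -0.03423663,
       -0.02619598]), 'joint_efforts': array([ 4.76998393e-04, -5.69390881e+01, -5.00555170e+01,  1.11206832e-04,
        1.42000912e-02,  1.49453024e-05]), 'tool_pos': array([232.70487052, 552.43243256, 230.24235157]), 'tcp_rot': array([-1.79894988e+02, -9.67619183e-03,  1.57148093e+02]), 'ft_force': array([-0.04460083,  0.27260882,  1.50981249]), 'wrist_torque': array([-0.04691702,  0.03343086,  0.01751931]), 'finger_gap': 85.46481147037672}
scene {'fx': 603.3951311756135, 'fy': 603.3951311756135, 'cx': 312.947661161438, 'cy': 238.02312257814958, 'dist': array([-0.19519214,  0.        ,  0.        ,  0.        ,  0.        ]), 'origin': array([1346.20335864,  257.48339526, 1046.43939722]), 'attitude': array([-137.41056531,   -0.24866087,  105.25587687])}
side {'fx': 530.7811062575106, 'fy': 530.7811062575106, 'cx': 328.50462131674004, 'cy': 237.6674647253688, 'dist': array([-0.02937665,  0.        ,  0.        ,  0.        ,  0.        ]), 'origin': array([421.34262116, 781.60277001, 857.54358632]), 'attitude': array([-136.22503801,    0.26712949, -177.4680781 ])}
wrist {'fx': 343.5741349218081, 'fy': 343.5741349218081, 'cx': 322.9428231695411, 'cy': 237.09606241211372, 'dist': array([-0.03373429,  0.        ,  0.        ,  0.        ,  0.        ]), 'origin': array([156.91340468, 584.04017627, 373.07914573]), 'attitude': array([1.61376765e+02, 5.68450664e-02, 6.71203201e+01])}
```

View pics/scene0.png

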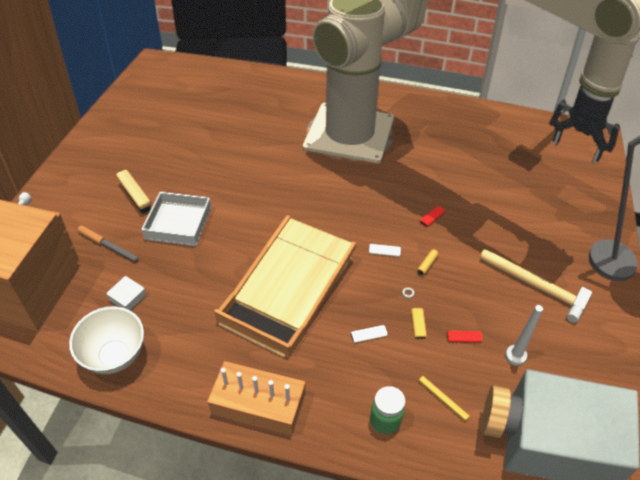

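View pics/side0.png

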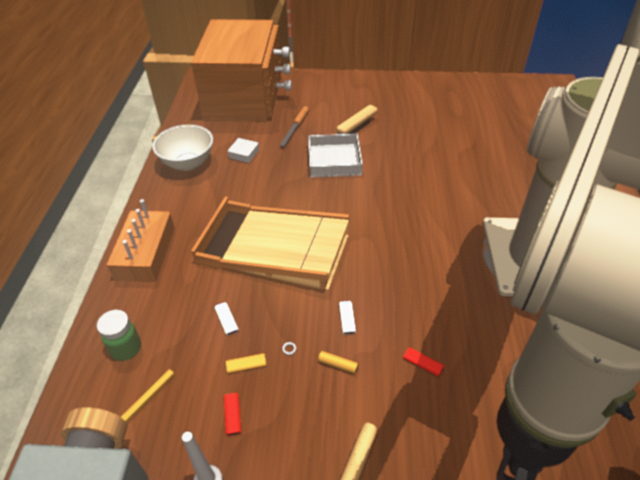

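View pics/wrist0.png

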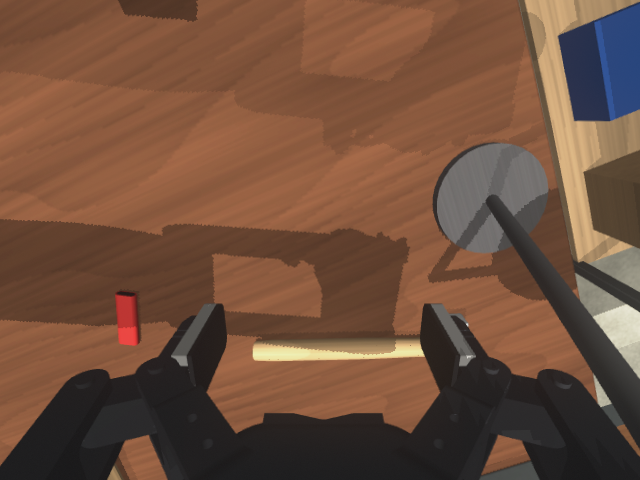

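The scene view shows two brass tubes, at about (428,262) and (419,323), with the ramp around (288,283) and the tray at (177,218). In the side view the tubes are at (338,362) and (246,363). The trough is the dark end, away from the robot.

```bash
cat > h.py <<'E'
import numpy as np, cv2
from scipy.spatial.transform import Rotation as R
def att(s): return R.from_euler('xyz',s["attitude"],degrees=True).as_matrix()
def K(s): return np.array([[s["fx"],0,s["cx"]],[0,s["fy"],s["cy"]],[0,0,1]])
def ray(s,px):
    p=cv2.undistortPoints(np.array(px,float).reshape(-1,1,2),K(s),s["dist"]).reshape(-1,2)
    return np.c_[p,np.ones(len(p))]@att(s).T
def onz(s,px,z):
    d=ray(s,px); o=s["origin"]; return (o+d*((z-o[2])/d[:,2])[:,None])[:,:2]
def proj(s,P):
    M=att(s).T; rv=cv2.Rodrigues(M)[0]
    return cv2.projectPoints(np.array(P,float).reshape(-1,1,3),rv,-M@s["origin"],K(s),s["dist"])[0].reshape(-1,2)
def brass(s):
    h=cv2.cvtColor(s["pixels"],cv2.COLOR_RGB2HSV)
    return cv2.inRange(h,(20,150,90),(32,255,255))
E
python3 - <<'E'
from bench import r
from h import *
for n in ["scene","side"]:
    s=r.snapshot(n); m=brass(s)
    c,_=cv2.findContours(m,cv2.RETR_EXTERNAL,cv2.CHAIN_APPROX_NONE)
    for k in c:
        if cv2.contourArea(k)<60: continue
        M=cv2.moments(k);u=[M['m10']/M['m00'],M['m01']/M['m00']]
        g=onz(s,k.reshape(-1,2),8).astype(np.float32)
        rc=cv2.minAreaRect(g)
        print(n,np.round(u,1),cv2.contourArea(k),"xy@8",onz(s,[u],8).round(1),"rect",np.round(rc[0],1),np.round(rc[1],1),round(rc[2],1))
    x0,y0,x1,y1=(340,200,500,430) if n=="scene" else (190,290,460,440)
    cv2.imwrite(f"pics/{n}_z.png",cv2.resize(s["pixels"][y0:y1,x0:x1,::-1],None,fx=2.5,fy=2.5,interpolation=cv2.INTER_CUBIC))
    x0,y0,x1,y1=(130,170,380,370) if n=="scene" else (180,120,380,300)
    cv2.imwrite(f"pics/{n}_r.png",cv2.resize(s["pixels"][y0:y1,x0:x1,::-1],None,fx=3,fy=3,interpolation=cv2.INTER_CUBIC))
E
```

```text
scene [444.1 397.6] 268.0 xy@8 [[758.2 362.7]] rect [757.6 361. ] [118.6  12. ] 57.0
scene [428.1 259.8] 117.5 xy@8 [[419.1 281.6]] rect [418.  282.1] [14.2 69.6] 70.9
side [146.4 395. ] 240.0 xy@8 [[760.7 359.4]] rect [759.7 356.7] [109.6   8.7] 57.7
side [245.3 362.2] 340.5 xy@8 [[598.4 287.2]] rect [598.3 287.3] [69.2 21. ] 15.6
side [337.8 359.9] 165.5 xy@8 [[430.7 275.5]] rect [431.1 275.4] [10.4 70.6] 71.5
```

View pics/scene_z.png

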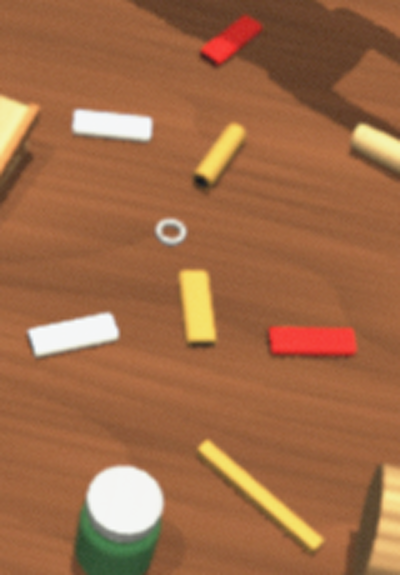

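View pics/side_z.png

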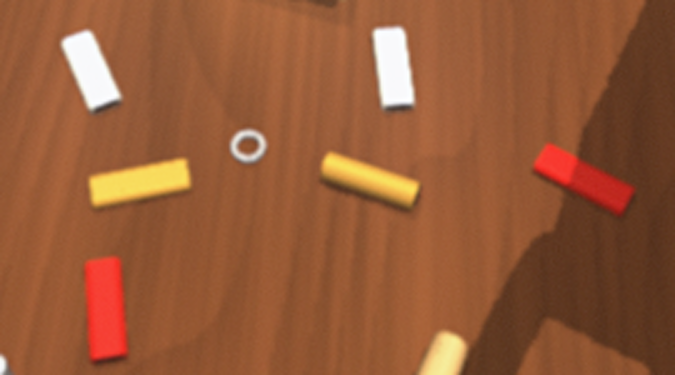

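View pics/scene_r.png

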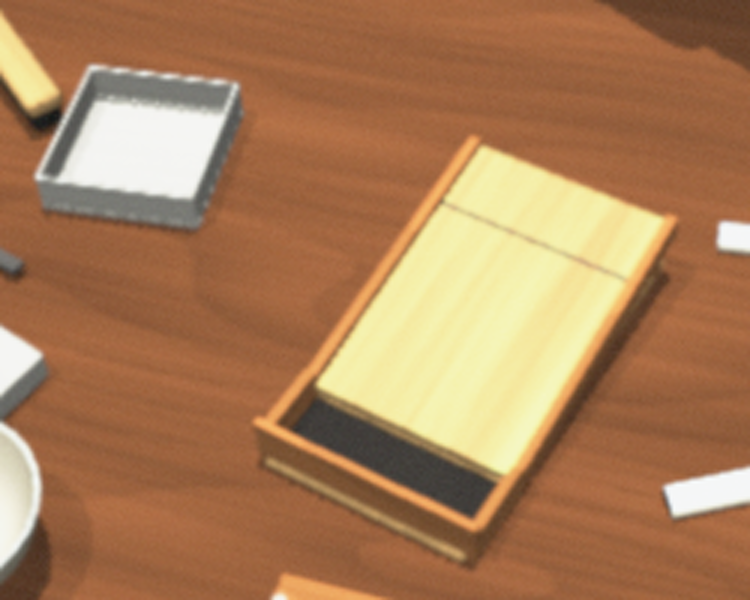

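View pics/side_r.png

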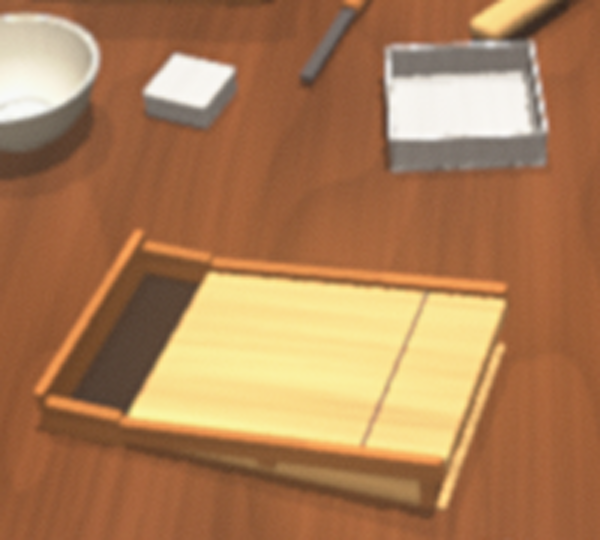

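```bash
python3 - <<'E'
from bench import r
from h import *
S={n:r.snapshot(n) for n in ["scene","side"]}
roi={"scene":{"rd":(410,245,446,280),"sq":(405,302,434,343)},"side":{"rd":(312,345,364,379),"sq":(218,348,274,380)}}
for n,s in S.items():
    h=cv2.cvtColor(s["pixels"],cv2.COLOR_RGB2HSV)
    for t,(x0,y0,x1,y1) in roi[n].items():
        m=np.zeros(h.shape[:2],np.uint8); 
        m[y0:y1,x0:x1]=cv2.inRange(h,(16,140,60),(40,255,255))[y0:y1,x0:x1]
        m=cv2.morphologyEx(m,cv2.MORPH_CLOSE,np.ones((3,3)))
        c=max(cv2.findContours(m,0,cv2.CHAIN_APPROX_NONE)[0],key=cv2.contourArea)
        z=10 if t=="rd" else 5.5
        g=onz(s,c.reshape(-1,2),z).astype(np.float32)
        rc=cv2.minAreaRect(g); M=cv2.moments(g)
        b=cv2.boxPoints(rc); e=b[1]-b[0]; f=b[2]-b[1]; a=e if np.hypot(*e)>np.hypot(*f) else f
        print(n,t,"ctr",np.round(rc[0],1),"mom",np.round([M['m10']/M['m00'],M['m01']/M['m00']],1),"size",np.round(rc[1],1),"axis",np.degrees(np.arctan2(a[1],a[0])).round(1)%180)
def z3(p,o): return np.array(p)/3+np.array(o)-0.33
P={"scene":dict(line=[(443,202),(627,278)],top=[(483,147),(664,218)],foot=[(318,388),(505,475)]),
   "side":dict(line=[(427,292),(365,444)],top=[(505,300),(440,459)],foot=[(210,273),(130,417)])}
off={"scene":(130,170),"side":(180,120)}
Z=dict(line=42.7,top=51,foot=18)
for n in P:
  for k,v in P[n].items():
    q=onz(S[n],z3(v,off[n]),Z[k]); d=q[0]-q[1]
    print(n,k,q.round(1).tolist(),"mid",q.mean(0).round(1),"len",np.hypot(*d).round(1),"ang",np.degrees(np.arctan2(d[1],d[0])).round(1))
for n,v in {"scene":[(92,67),(240,84),(200,200),(38,180)],"side":[(387,47),(536,42),(547,124),(389,128)]}.items():
    q=onz(S[n],z3(v,off[n]),35); print("tray",n,q.round(1).tolist(),q.mean(0).round(1))
E
```

```text
scene rd ctr [424.4 281.8] mom [423.3 282.1] size [22.3 81.4] axis 161.3
scene sq ctr [594.3 286.4] mom [593.7 286.3] size [74. 27.] axis 15.3
side rd ctr [432.2 279.9] mom [431.3 279.8] size [22.5 73.8] axis 161.4
side sq ctr [598.4 286.7] mom [598.2 286.6] size [73.3 28. ] axis 15.4
scene line [[473.4, -59.6], [509.4, 91.9]] mid [491.4  16.2] len 155.7 ang -103.4
scene top [[417.5, -44.7], [452.2, 106.1]] mid [434.8  30.7] len 154.7 ang -103.0
scene foot [[646.8, -99.0], [682.1, 49.3]] mid [664.5 -24.8] len 152.5 ang -103.4
side line [[476.8, -60.8], [510.7, 87.7]] mid [493.7  13.5] len 152.3 ang -102.9
side top [[419.3, -46.1], [459.3, 105.8]] mid [439.3  29.8] len 157.1 ang -104.8
side foot [[646.3, -100.8], [681.1, 48.5]] mid [663.7 -26.1] len 153.3 ang -103.1
tray scene [[399.5, -388.8], [386.3, -261.1], [514.5, -242.5], [529.1, -374.7]] [ 457.4 -316.8]
tray side [[528.8, -376.8], [398.0, -389.3], [388.3, -273.2], [519.1, -262.8]] [ 458.5 -325.5]
```

```bash
cat > go.py <<'E'
import sys
from bench import r
from h import *
def go(x,y,z,yaw):
    s=r.sense(); T=R.from_euler('xyz',s["tcp_rot"],degrees=True)
    G=R.from_euler('xyz',[180,0,yaw],degrees=True)
    d=T.inv().apply(np.array([x,y,z])-s["tool_pos"])/1000
    w=(T.inv()*G).as_rotvec()
    print("t",round(s["time"],2),"tcp",s["tool_pos"].round(1),s["tcp_rot"].round(1),"gap",round(s["finger_gap"],1),"q",s["joint_pos"].round(0))
    print("d",d.round(4).tolist(),"w",w.round(4).tolist(),"rows",max(np.linalg.norm(d)/.0417,np.degrees(np.linalg.norm(w))/7.16).round(1))
if __name__=="__main__": go(*map(float,sys.argv[1:5]))
E
python3 go.py 428 281 130 161.4
```

```text
t 0.35 tcp [232.9 552.8 231. ] [-180.    -0.   157.2] gap 85.3 q [62.  7. 85.  0. 87. -5.]
d [-0.2853, -0.1747, 0.1011] w [-0.0005, -0.0001, -0.0742] rows 8.4
```

>>> jog_arm(targets=[[-0.285,-0.175,0.1,0,0,-0.074,0],[-0.285,-0.175,0.1,0,0,-0.074,0],[-0.285,-0.175,0.1,0,0,-0.074,0],[-0.285,-0.175,0.1,0,0,-0.074,0],[-0.285,-0.175,0.1,0,0,-0.074,0]], newtons=25)

```text
time: 0.77
tool_pos: [349.8, 389.1, 171.2]
tcp_rot: [180.0, 0.0, 161.4]
ft_force: [0.8, 0.2, 0.3]
finger_gap: 85.4
```

```bash
python3 go.py 428 281 130 161.4
```

```text
t 0.77 tcp [349.8 389.1 171.2] [180.    0.  161.4] gap 85.4 q [ 42.  -2. 102.  -0.  81. -29.]
d [-0.1086, -0.0776, 0.0412] w [0.0004, 0.0003, 0.0005] rows 3.3
```

>>> jog_arm(targets=[[-0.109,-0.078,0.041,0,0,0,0],[-0.109,-0.078,0.041,0,0,0,0],[-0.109,-0.078,0.041,0,0,0,0],[-0.109,-0.078,0.041,0,0,0,0]])

```text
time: 1.1
tool_pos: [429.0, 277.6, 128.8]
tcp_rot: [-179.9, 0.0, 161.2]
ft_force: [0.7, 0.4, -0.9]
finger_gap: 85.6
```

```bash
cat > look.py <<'E'
import sys
from bench import r
from h import *
n,name=sys.argv[1:3]
s=r.snapshot(n); cv2.imwrite(f"pics/{name}.png",s["pixels"][:,:,::-1])
if len(sys.argv)>3:
    z=float(sys.argv[3]); m=cv2.inRange(cv2.cvtColor(s["pixels"],cv2.COLOR_RGB2HSV),(16,140,60),(40,255,255))
    m=cv2.morphologyEx(m,cv2.MORPH_CLOSE,np.ones((5,5)))
    for c in cv2.findContours(m,0,cv2.CHAIN_APPROX_NONE)[0]:
        if cv2.contourArea(c)<80: continue
        g=onz(s,c.reshape(-1,2),z).astype(np.float32); rc=cv2.minAreaRect(g)
        if max(rc[1])>150: continue
        b=cv2.boxPoints(rc); e=b[1]-b[0]; f=b[2]-b[1]; a=e if np.hypot(*e)>np.hypot(*f) else f
        print(c.reshape(-1,2).mean(0).round(0),"ctr",np.round(rc[0],1),"size",np.round(rc[1],1),"axis",np.degrees(np.arctan2(a[1],a[0])).round(1)%180)
E
python3 look.py wrist w1 10; python3 go.py 428 281 130 161.4
```

```text
[506. 477.] ctr [757.8 376.8] size [60.2 10.9] axis 69.1
[388. 386.] ctr [597.2 285.7] size [72.2 25.2] axis 15.1
[325. 230.] ctr [432.2 277.6] size [19.4 74.8] axis 160.7
t 1.15 tcp [429.3 277.1 128.5] [-179.8   -0.   161.2] gap 85.5 q [ 27.  -2. 106.  -0.  76. -44.]
d [0.0025, 0.0033, -0.0015] w [-0.0031, -0.0003, -0.004] rows 0.1
```

View pics/w1.png

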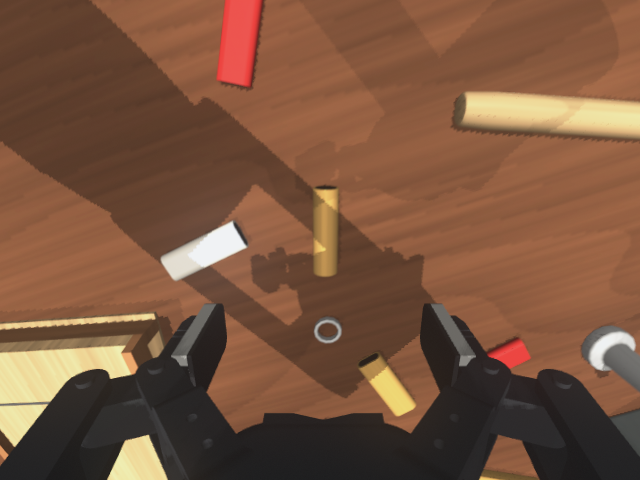

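```bash
python3 go.py 430.5 279 40 161.1
```

```text
t 1.15 tcp [429.3 277.1 128.5] [-179.8   -0.   161.2] gap 85.5 q [ 27.  -2. 106.  -0.  76. -44.]
d [-0.0005, 0.0025, 0.0885] w [-0.0031, -0.0003, 0.0013] rows 2.1
```

>>> jog_arm(targets=[[0,0,0.03,0,0,0,0.45],[0,0,0.06,0,0,0,0.45],[0,0,0.085,0,0,0,0.45],[0,0,0.085,0,0,0,0.45],[0,0,0.085,0,0,0,0.45]])

```text
time: 1.57
tool_pos: [426.1, 281.6, 44.6]
tcp_rot: [-179.9, -0.1, 161.4]
ft_force: [0.5, 0.2, 0.4]
finger_gap: 46.9
```

```bash
python3 look.py wrist w2 10; python3 go.py 430.5 279 4 161.1
```

```text
[322. 281.] ctr [432.9 277.8] size [19.2 77.5] axis 160.7
t 1.62 tcp [427.6 282.3  46.4] [180.   -0.  161.4] gap 47.1 q [ 28.   4. 109.   0.  67. -44.]
d [-0.0038, -0.0023, 0.0424] w [0.0, -0.0001, 0.0054] rows 1.0
```

View pics/w2.png

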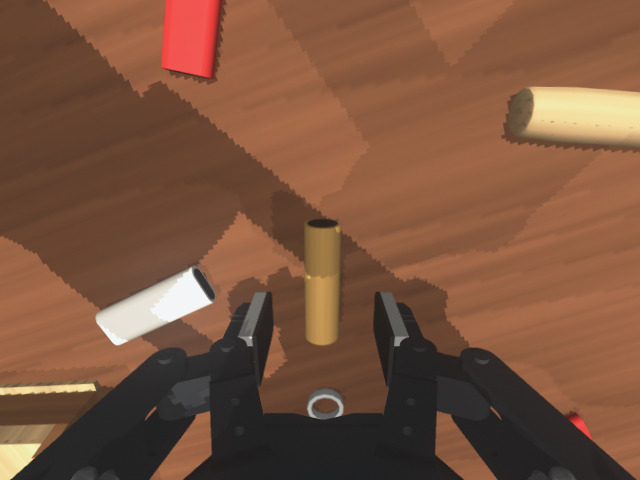

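>>> jog_arm(targets=[[-0.005,-0.0024,0.02,0,0,0.008,0.45],[-0.005,-0.0024,0.0425,0,0,0.008,0.45],[-0.005,-0.0024,0.0425,0,0,0.008,0.45],[-0.005,-0.0024,0.0425,0,0,0.008,0.45]])

```text
time: 1.95
tool_pos: [431.7, 278.4, 4.2]
tcp_rot: [-180.0, -0.0, 160.9]
ft_force: [0.5, 0.3, -0.4]
finger_gap: 46.9
```

```bash
python3 go.py 431.5 278.5 4 161
```

```text
t 1.95 tcp [431.7 278.4   4.2] [-180.    -0.   160.9] gap 46.9 q [ 27.   8. 110.   0.  62. -44.]
d [0.0002, 0.0001, 0.0002] w [-0.0, -0.0001, -0.0009] rows 0.0
```

Close.

>>> jog_arm(targets=[[0,0,0,0,0,0,1],[0,0,0,0,0,0,1],[0,0,0,0,0,0,1],[0,0,0,0,0,0,1],[0,0,0,0,0,0,1]], newtons=25)

```text
time: 2.37
tool_pos: [433.0, 279.0, 5.4]
tcp_rot: [179.9, 0.1, 160.9]
ft_force: [-1.4, -0.4, 7.5]
finger_gap: 18.7
```

>>> jog_arm(targets=[[0,0,-0.02,0,0,0,1],[0,0,-0.05,0,0,0,1],[0,0,-0.09,0,0,0,1],[0,0,-0.12,0,0,0,1],[0,0,-0.12,0,0,0,1]])

```text
time: 2.78
tool_pos: [436.0, 280.5, 132.1]
tcp_rot: [179.5, 0.5, 160.9]
ft_force: [1.1, 0.3, -0.2]
finger_gap: 18.9
```

```bash
python3 look.py wrist w3 ; python3 go.py 492.5 15 124 76.7
```

```text
t 2.83 tcp [434.8 279.8 128.9] [179.6   0.4 160.9] gap 19.0 q [ 27.  -2. 106.  -0.  75. -44.]
d [-0.141, -0.2315, 0.0042] w [0.0109, 0.0004, 1.4703] rows 11.8
```

View pics/w3.png

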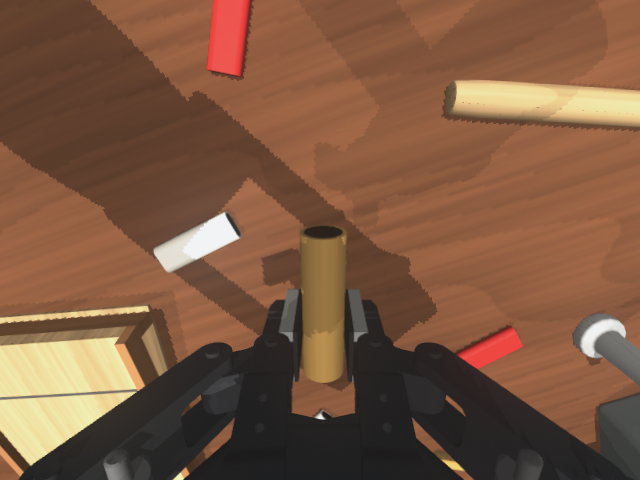

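>>> jog_arm(targets=[[-0.05,-0.08,0.0,0,0,0.3,1],[-0.08,-0.12,0.0,0,0,0.6,1],[-0.1,-0.16,0.0,0,0,0.6,1],[-0.12,-0.19,0,0,0,0.6,1],[-0.13,-0.21,0,0,0,0.6,1]])

```text
time: 3.25
tool_pos: [477.7, 73.4, 122.7]
tcp_rot: [-180.0, -0.0, 126.2]
ft_force: [1.4, -0.7, -0.3]
finger_gap: 19.0
```

```bash
python3 go.py 492.5 15 124 76.7
```

```text
t 3.25 tcp [477.7  73.4 122.7] [-180.    -0.   126.2] gap 19.0 q [  3.  -6. 111.   0.  76. -34.]
d [-0.0558, -0.0226, -0.0013] w [-0.0003, -0.0001, 0.8644] rows 6.9
```

>>> jog_arm(targets=[[-0.03,-0.012,0,0,0,0.3,1],[-0.04,-0.016,0,0,0,0.6,1],[-0.05,-0.02,0,0,0,0.7,1],[-0.056,-0.0226,0,0,0,0.8644,1],[-0.056,-0.0226,0,0,0,0.8644,1]])

```text
time: 3.67
tool_pos: [493.0, 15.1, 122.4]
tcp_rot: [-179.9, 0.0, 90.3]
ft_force: [0.3, 1.0, 0.1]
finger_gap: 18.4
```

```bash
python3 go.py 492.5 15 90 76.7
```

```text
t 3.67 tcp [493.   15.1 122.4] [-179.9    0.    90.3] gap 18.4 q [ -4.  -5. 109.  -0.  75.  -4.]
d [-0.0001, -0.0005, 0.0324] w [-0.001, 0.0005, 0.2372] rows 1.9
```

>>> jog_arm(targets=[[0,-0.0005,0.01,0,0,0.12,1],[0,-0.0005,0.02,0,0,0.2372,1],[0,-0.0005,0.032,0,0,0.2372,1],[0,-0.0005,0.032,0,0,0.2372,1],[0,-0.0005,0.032,0,0,0.2372,1]])

```text
time: 4.08
tool_pos: [491.6, 16.7, 89.8]
tcp_rot: [-179.8, 0.0, 77.4]
ft_force: [0.7, 1.0, -0.6]
finger_gap: 18.9
```

```bash
python3 go.py 492.5 15 60 76.7; python3 - <<'E'
from bench import r
from h import *
s=r.snapshot("side")
cv2.imwrite("pics/s4.png",cv2.resize(s["pixels"][100:340,160:460,::-1],None,fx=2.6,fy=2.5,interpolation=cv2.INTER_CUBIC))
s=r.snapshot("wrist"); cv2.imwrite("pics/w4.png",s["pixels"][:,:,::-1])
E
```

```text
t 4.08 tcp [491.6  16.7  89.8] [-179.8    0.    77.4] gap 18.9 q [ -4.  -2. 111.  -0.  72.   9.]
d [-0.0015, 0.0013, 0.0298] w [-0.0028, 0.0004, 0.012] rows 0.7
```

View pics/s4.png

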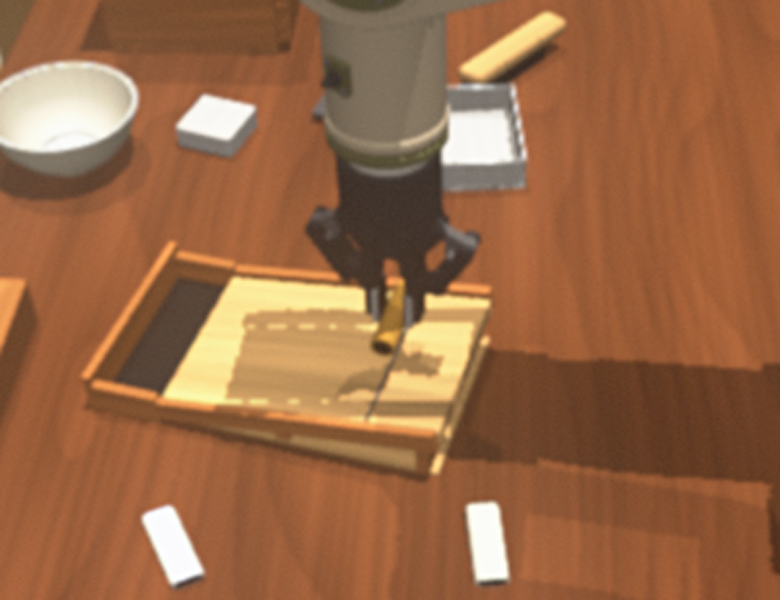

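View pics/w4.png

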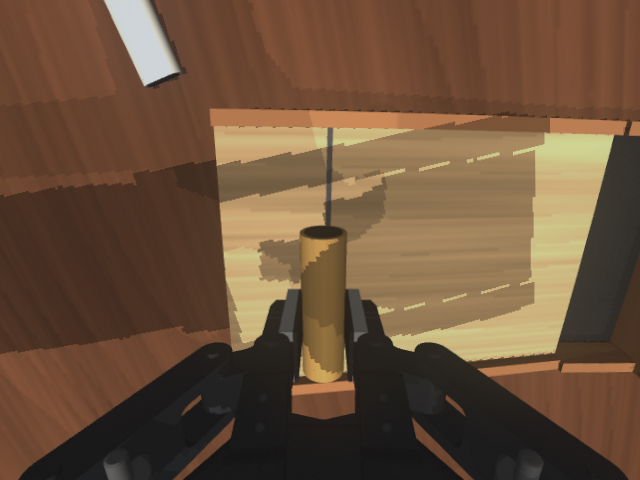

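```bash
python3 - <<'E'
from bench import r
from h import *
from scipy.optimize import fsolve
s=r.snapshot("wrist"); st=r.sense()
T=R.from_euler('xyz',st["tcp_rot"],degrees=True)
o=T.inv().apply(s["origin"]-st["tool_pos"]); d=T.inv().apply(ray(s,[(323,233),(323,382),(323,227)]))
print(o.round(1),d.round(3),st["tool_pos"])
def at(i,x): k=(x-o[0])/d[i,0]; return o+k*d[i]
f=lambda v:[at(0,v[0]+35)[2]-v[1],at(1,v[0]-35)[2]-(v[1]-10)]
print(fsolve(f,[0,-5]), "x0, z_tool of axis")
f=lambda v:[at(2,v[0]+35)[2]-(v[1]-10),at(1,v[0]-35)[2]-(v[1]-10)]
print(fsolve(f,[0,-5]))
E
```

```text
[  81.7   -0.2 -142.4] [[-0.308 -0.001  0.951]
 [-0.721 -0.001  0.812]
 [-0.291 -0.001  0.957]] [493.19796854  16.61977567  91.6423292 ]
[ 1.49299178 -2.6406653 ] x0, z_tool of axis
[ 10.20294146 -12.44807323]
```

>>> jog_arm(targets=[[-0.0015,0.0005,0.02,0,0,0.012,1],[-0.0015,0.0005,0.035,0,0,0.012,1],[-0.0015,0.0005,0.039,0,0,0.012,1],[-0.0015,0.0005,0.039,0,0,0.012,1],[-0.0015,0.0005,0.039,0,0,0.012,1]])

```text
time: 4.65
tool_pos: [493.3, 15.0, 52.8]
tcp_rot: [180.0, -0.0, 76.5]
ft_force: [0.7, 0.4, 1.0]
finger_gap: 19.0
```

```bash
python3 go.py 492.5 15 48.5 76.7; python3 -c "
from bench import r
print(r.sense()['ft_force'])"
```

```text
t 4.65 tcp [493.3  15.   52.8] [180.   -0.   76.5] gap 19.0 q [ -4.   1. 112.  -0.  67.   9.]
d [-0.0002, -0.0008, 0.0043] w [0.0004, -0.0, -0.0033] rows 0.1
[0.67719046 0.3722133  1.03701876]
```

>>> jog_arm(targets=[[0,-0.0005,0.002,0,0,0,1],[0,-0.0005,0.003,0,0,0,1],[0,-0.0005,0.003,0,0,0,1]])

```text
time: 4.9
tool_pos: [492.9, 15.2, 49.7]
tcp_rot: [179.9, -0.0, 76.5]
ft_force: [-0.2, 0.8, -1.2]
finger_gap: 18.8
```

>>> jog_arm(targets=[[0,0,0.001,0,0,0,1],[0,0,0.001,0,0,0,1],[0,0,0.001,0,0,0,1]])

```text
time: 5.15
tool_pos: [492.8, 15.1, 48.4]
tcp_rot: [180.0, -0.0, 76.5]
ft_force: [0.7, 0.1, 0.1]
finger_gap: 18.8
```

>>> jog_arm(targets=[[0,0,0.001,0,0,0,1],[0,0,0.001,0,0,0,1],[0,0,0.001,0,0,0,1]])

```text
time: 5.4
tool_pos: [492.9, 15.1, 48.3]
tcp_rot: [180.0, -0.0, 76.5]
ft_force: [-5.0, 0.5, 11.5]
finger_gap: 19.0
```

```bash
python3 - <<'E'
from bench import r
from h import *
s=r.snapshot("side")
cv2.imwrite("pics/s5.png",cv2.resize(s["pixels"][180:290,260:370,::-1],None,fx=5,fy=5,interpolation=cv2.INTER_CUBIC))
E
```

```text
(no output)
```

View pics/s5.png

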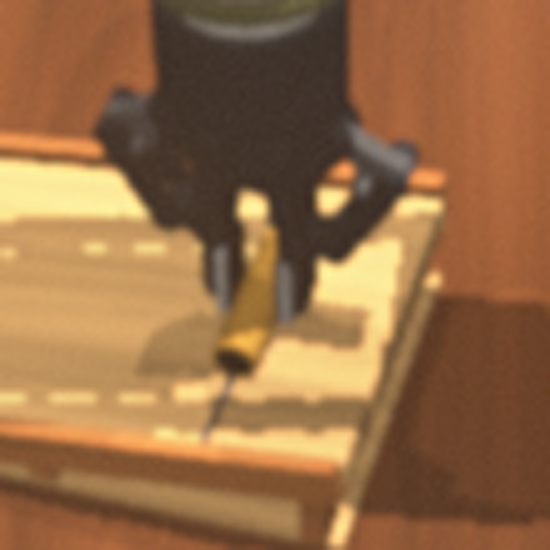

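>>> jog_arm(targets=[[0,0,-0.0005,0,0,0,0],[0,0,-0.006,0,0,0,0],[0,0,-0.045,0,0,0,0],[0,0,-0.085,0,0,0,0],[0,0,-0.11,0,0,0,0]])

```text
time: 5.87
tool_pos: [493.4, 15.1, 160.9]
tcp_rot: [179.8, -0.0, 76.5]
ft_force: [1.4, -0.2, -0.1]
finger_gap: 78.0
```

```bash
python3 look.py side s6; python3 go.py 596.5 286 130 15.3
```

```text
t 5.92 tcp [496.3  14.9 166. ] [ 1.794e+02 -1.000e-01  7.650e+01] gap 84.0 q [ -4.  -7. 107.  -0.  80.   9.]
d [0.287, 0.0337, 0.0368] w [0.0082, -0.0069, 1.0676] rows 8.5
```

View pics/s6.png

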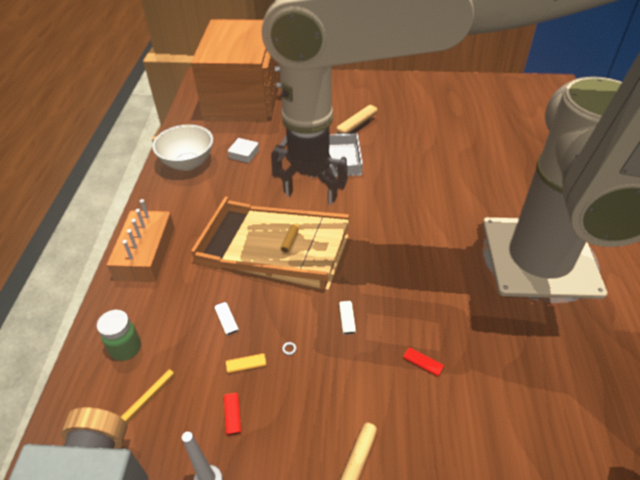

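>>> jog_arm(targets=[[0.035,0.004,0,0,0,0.12,0],[0.075,0.008,0,0,0,0.24,0],[0.115,0.013,0,0,0,0.36,0],[0.155,0.018,0,0,0,0.48,0],[0.195,0.023,0,0,0,0.6,0]])

```text
time: 6.33
tool_pos: [559.6, 197.6, 157.1]
tcp_rot: [180.0, -0.0, 42.2]
ft_force: [0.0, -1.1, 0.2]
finger_gap: 85.2
```

```bash
python3 go.py 596.5 286 120 15.3
```

```text
t 6.33 tcp [559.6 197.6 157.1] [180.   -0.   42.2] gap 85.2 q [15.  9. 91. -0. 80. 62.]
d [0.0867, -0.0408, 0.0371] w [0.0002, -0.0001, 0.4687] rows 3.8
```

>>> jog_arm(targets=[[0.03,-0.014,0.012,0,0,0.12,0.3],[0.06,-0.028,0.025,0,0,0.24,0.3],[0.087,-0.041,0.037,0,0,0.36,0.3],[0.087,-0.041,0.037,0,0,0.47,0.3],[0.087,-0.041,0.037,0,0,0.47,0.3]])

```text
time: 6.75
tool_pos: [594.4, 286.2, 117.4]
tcp_rot: [180.0, 0.2, 15.4]
ft_force: [-0.0, -0.5, 0.0]
finger_gap: 59.9
```

```bash
python3 look.py wrist w7 5.5;  python3 look.py side s7; python3 go.py 597 286 45 15.3
```

```text
[326. 232.] ctr [595.7 284.6] size [72. 25.] axis 14.8
[327.  18.] ctr [737.6 323.7] size [34.  13.7] axis 55.9
t 6.85 tcp [595.5 284.8 119.8] [180.    0.   15.8] gap 59.7 q [21. 21. 82. -0. 78. 95.]
d [0.0019, -0.0008, 0.0748] w [0.0004, 0.0007, 0.0093] rows 1.8
```

View pics/w7.png

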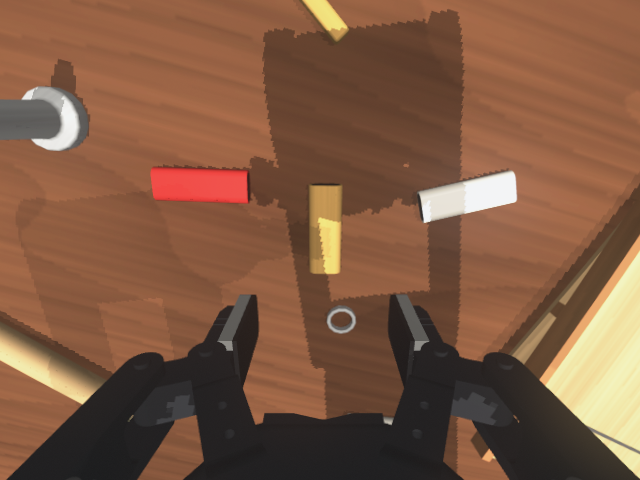

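View pics/s7.png

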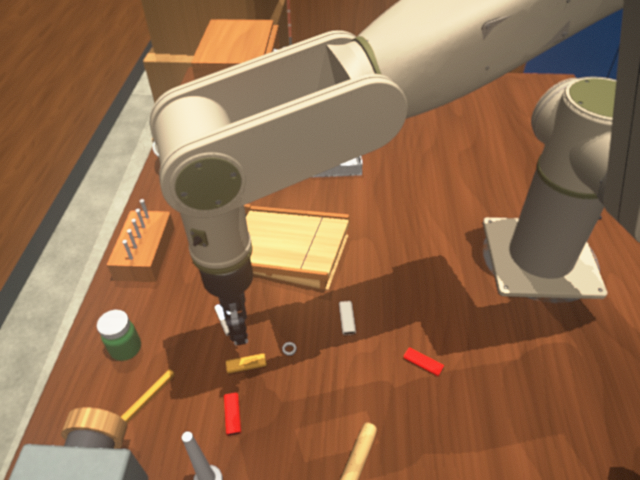

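```bash
python3 - <<'E'
from bench import r
import cv2
s=r.snapshot("scene")
cv2.imwrite("pics/c7.png",cv2.resize(s["pixels"][170:370,130:380,::-1],None,fx=3,fy=3,interpolation=cv2.INTER_CUBIC))
E
```

```text
(no output)
```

View pics/c7.png

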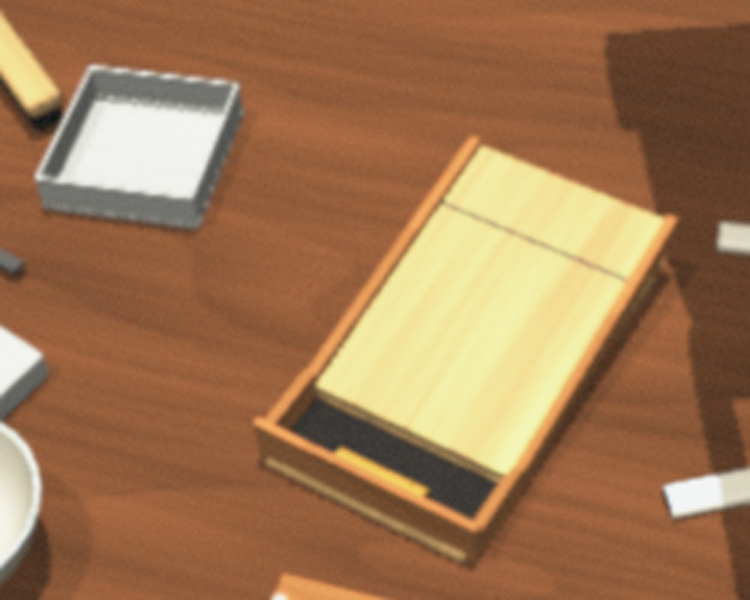

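>>> jog_arm(targets=[[0.001,-0.001,0.03,0,0,0.005,0.3],[0.001,-0.001,0.06,0,0,0.01,0.4],[0.001,-0.001,0.08,0,0,0.01,0.4],[0.001,-0.001,0.09,0,0,0.01,0.4],[0.001,-0.001,0.09,0,0,0.01,0.4]])

```text
time: 7.32
tool_pos: [594.7, 284.6, 27.9]
tcp_rot: [180.0, 0.2, 15.1]
ft_force: [-0.0, -0.1, -0.1]
finger_gap: 51.2
```

```bash
python3 look.py wrist w8 5.5; python3 go.py 597 285.5 5 15.1
```

```text
[323. 290.] ctr [594.8 284.5] size [73.5 25. ] axis 14.9
t 7.37 tcp [595.9 285.3  30. ] [1.80e+02 1.00e-01 1.51e+01] gap 51.1 q [21. 26. 84. -0. 69. 96.]
d [0.0011, 0.0001, 0.025] w [0.0002, 0.0012, -0.0007] rows 0.6
```

View pics/w8.png

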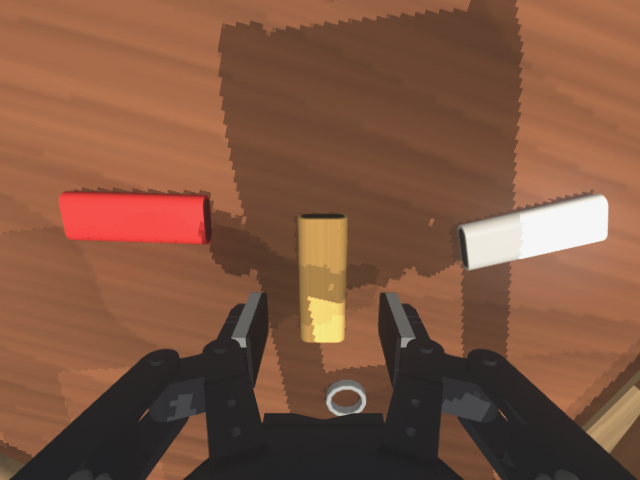

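>>> jog_arm(targets=[[0,0,0.015,0,0,0,0.4],[0,0,0.025,0,0,0,0.4],[0,0,0.025,0,0,0,0.4],[0,0,0.025,0,0,0,0.4]])

```text
time: 7.7
tool_pos: [595.8, 286.0, 4.4]
tcp_rot: [180.0, 0.1, 15.0]
ft_force: [-0.0, 0.8, 0.2]
finger_gap: 51.3
```

>>> jog_arm(targets=[[0,0,0,0,0,0,1],[0,0,0,0,0,0,1],[0,0,0,0,0,0,1],[0,0,0,0,0,0,1],[0,0,0,0,0,0,1]], newtons=25)

```text
time: 8.12
tool_pos: [597.0, 286.6, 6.1]
tcp_rot: [-180.0, -0.1, 15.0]
ft_force: [-0.1, -0.5, 5.5]
finger_gap: 22.8
```

>>> jog_arm(targets=[[0,0,-0.015,0,0,0,1],[0,0,-0.04,0,0,0,1],[0,0,-0.07,0,0,0,1],[0,0,-0.1,0,0,0,1],[0,0,-0.12,0,0,0,1]])

```text
time: 8.53
tool_pos: [597.4, 286.6, 129.5]
tcp_rot: [-180.0, -0.2, 15.0]
ft_force: [0.2, 0.3, 0.6]
finger_gap: 23.2
```

```bash
python3 look.py wrist w9; python3 go.py 492.5 15 125 76.7
```

```text
t 8.58 tcp [599.5 287.5 134.1] [-179.9   -0.5   15. ] gap 22.8 q [21. 20. 81. -0. 79. 96.]
d [-0.1741, 0.2354, 0.0072] w [0.0042, -0.0091, -1.0764] rows 8.6
```

View pics/w9.png

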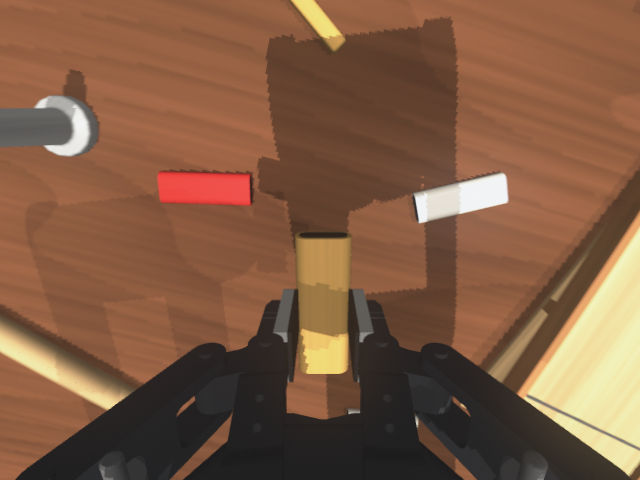

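Squashed tube is held level between the pads (rows 233–375). I'll carry it to the ramp line.

>>> jog_arm(targets=[[-0.022,0.03,0,0,0,-0.12,1],[-0.044,0.06,0,0,0,-0.24,1],[-0.066,0.09,0,0,0,-0.36,1],[-0.088,0.12,0,0,0,-0.48,1],[-0.11,0.15,0,0,0,-0.6,1]])

```text
time: 9.0
tool_pos: [528.0, 111.5, 125.5]
tcp_rot: [180.0, -0.0, 49.8]
ft_force: [0.0, -0.6, 0.1]
finger_gap: 22.9
```

```bash
python3 go.py 492.5 15 120 76.7
```

```text
t 9.0 tcp [528.  111.5 125.5] [180.   -0.   49.8] gap 22.9 q [  6.   3. 102.  -0.  76.  47.]
d [-0.0966, 0.0352, 0.0055] w [0.0003, -0.0, -0.47] rows 3.8
```

>>> jog_arm(targets=[[-0.03,0.011,0,0,0,-0.12,1],[-0.06,0.022,0,0,0,-0.24,1],[-0.085,0.031,0,0,0,-0.36,1],[-0.0966,0.0352,0,0,0,-0.47,1],[-0.0966,0.0352,0,0,0,-0.47,1]])

```text
time: 9.42
tool_pos: [492.0, 14.2, 125.6]
tcp_rot: [180.0, 0.0, 76.5]
ft_force: [-0.2, -0.8, -0.4]
finger_gap: 22.6
```

```bash
cat > gor.py <<'E'
import sys
from bench import r
from h import *
# TCP placed at height above deck along normal, over ramp x,y; tool z along -normal
def gor(xr,yr,hn):
    Rr=R.from_euler('z',-13.3,degrees=True); O=np.array([581.1,-5.9,0])
    zd=42.7-(xr+91)*np.tan(np.radians(8)); n=np.array([np.sin(np.radians(8)),0,np.cos(np.radians(8))])
    P=O+Rr.apply(np.array([xr,yr,zd])+n*hn)
    G=Rr*R.from_euler('y',8,degrees=True)*R.from_euler('z',90,degrees=True)*R.from_euler('x',180,degrees=True)
    s=r.sense(); T=R.from_euler('xyz',s["tcp_rot"],degrees=True)
    d=T.inv().apply(P-s["tool_pos"])/1000; w=(T.inv()*G).as_rotvec()
    print("t",round(s["time"],2),"tcp",s["tool_pos"].round(1),s["tcp_rot"].round(1),"gap",round(s["finger_gap"],1),"F",s["ft_force"].round(1))
    print("target",P.round(1),"d",d.round(4).tolist(),"w",w.round(4).tolist())
gor(*map(float,sys.argv[1:4]))
E
python3 gor.py -91 0 40
```

```text
t 9.42 tcp [492.   14.2 125.6] [180.    0.   76.5] gap 22.6 F [-0.2 -0.8 -0.4]
target [498.   13.8  82.3] d [0.001, 0.0059, 0.0433] w [0.1399, 0.0006, -0.0028]
```

>>> jog_arm(targets=[[0.001,0.006,0.02,0.1,0,0,1],[0.001,0.006,0.043,0.14,0,-0.003,1],[0.001,0.006,0.043,0.14,0,-0.003,1],[0.001,0.006,0.043,0.14,0,-0.003,1]])

```text
time: 9.75
tool_pos: [498.0, 16.7, 80.8]
tcp_rot: [-171.8, 0.0, 76.4]
ft_force: [-0.1, -0.3, -0.1]
finger_gap: 22.6
```

```bash
python3 gor.py -91 0 8;python3 look.py side s10; python3 look.py wrist w10
```

```text
t 9.75 tcp [498.   16.7  80.8] [-171.8    0.    76.4] gap 22.6 F [-0.1 -0.3 -0.1]
target [493.6  14.8  50.6] d [-0.0029, 0.0006, 0.0304] w [-0.0036, -0.0002, -0.0056]
```

View pics/s10.png

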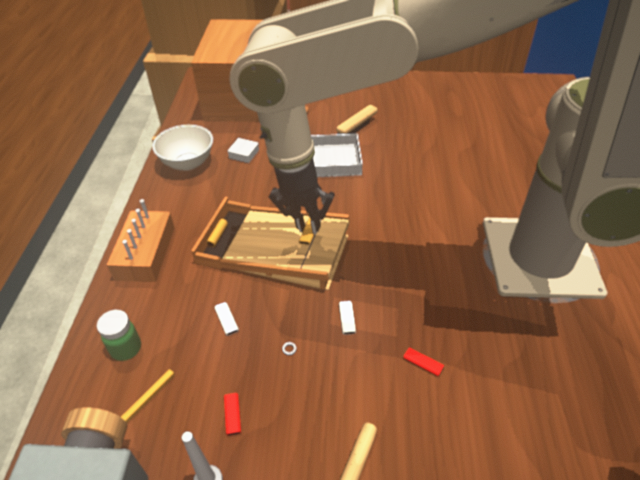

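View pics/w10.png

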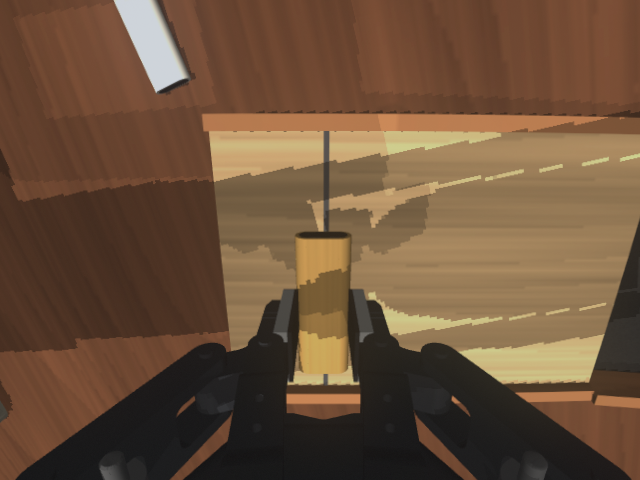

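>>> jog_arm(targets=[[-0.002,0.0005,0.012,0,0,0,1],[-0.002,0.0005,0.024,0,0,0,1],[-0.002,0.0005,0.03,0,0,0,1],[-0.002,0.0005,0.03,0,0,0,1],[-0.002,0.0005,0.03,0,0,0,1]])

```text
time: 10.27
tool_pos: [494.0, 15.3, 51.7]
tcp_rot: [-171.9, 0.0, 76.5]
ft_force: [-0.1, -0.3, -0.4]
finger_gap: 22.7
```

>>> jog_arm(targets=[[0,0,0.001,0,0,0,1],[0,0,0.0015,0,0,0,1],[0,0,0.0015,0,0,0,1]])

```text
time: 10.52
tool_pos: [495.0, 15.1, 51.2]
tcp_rot: [-172.0, -0.0, 76.5]
ft_force: [0.6, 0.0, -0.3]
finger_gap: 23.2
```

```bash
python3 gor.py -91 0 6
```

```text
t 10.52 tcp [495.   15.1  51.2] [-172.    -0.    76.5] gap 23.2 F [ 0.6  0.  -0.3]
target [493.4  14.8  48.6] d [-0.0006, -0.0012, 0.0027] w [0.0003, -0.0007, -0.0035]
```

>>> jog_arm(targets=[[0,0,0.0015,0,0,0,1],[0,0,0.0015,0,0,0,1],[0,0,0.0015,0,0,0,1]])

```text
time: 10.77
tool_pos: [494.4, 15.1, 49.4]
tcp_rot: [-172.0, -0.0, 76.5]
ft_force: [0.5, -0.2, -0.7]
finger_gap: 23.2
```

>>> jog_arm(targets=[[0,0,0.001,0,0,0,1],[0,0,0.001,0,0,0,1],[0,0,0.001,0,0,0,1]])

```text
time: 11.02
tool_pos: [494.6, 15.2, 48.8]
tcp_rot: [-172.0, -0.0, 76.5]
ft_force: [-0.6, -0.5, 4.6]
finger_gap: 22.5
```

>>> jog_arm(targets=[[0,0,0,0,0,0,0.5],[0,0,0,0,0,0,0.3],[0,0,0,0,0,0,0.3],[0,0,0,0,0,0,0.3],[0,0,-0.01,0,0,0,0.3]])

```text
time: 11.43
tool_pos: [493.8, 15.1, 56.5]
tcp_rot: [-171.8, 0.0, 76.5]
ft_force: [-0.7, 0.3, -0.4]
finger_gap: 60.1
```

>>> jog_arm(targets=[[0,0,-0.03,0,0,0,0.3],[0,0,-0.04,0,0,0,0.3],[0,0,-0.04,0,0,0,0.3],[0,0,-0.04,0,0,0,0.3],[0,0,-0.04,0,0,0,0.3]])

```text
time: 11.85
tool_pos: [500.6, 13.6, 97.2]
tcp_rot: [-171.9, -0.0, 76.5]
ft_force: [-0.5, 0.3, -0.3]
finger_gap: 60.1
```

```bash
python3 gor.py -91 0 6;python3 look.py side s11; python3 look.py wrist w11 48
```

```text
t 11.85 tcp [500.6  13.6  97.2] [-171.9   -0.    76.5] gap 60.1 F [-0.5  0.3 -0.3]
target [493.4  14.8  48.6] d [-0.0005, -0.0005, 0.0491] w [-0.0012, -0.0006, -0.0034]
[325. 263.] ctr [493.8  12.6] size [72.8 24.2] axis 76.7
```

View pics/w11.png

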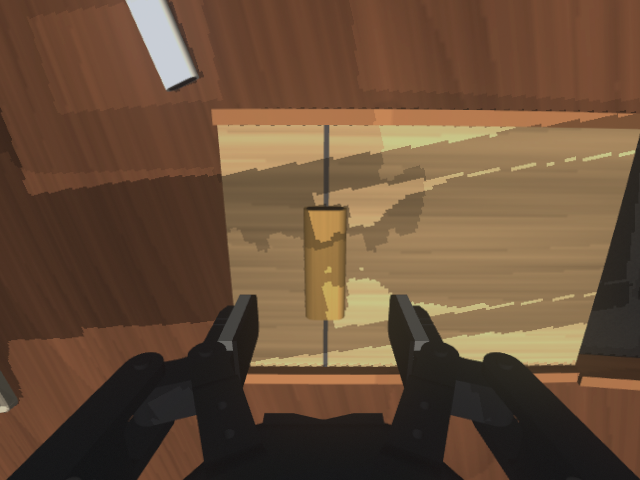

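View pics/s11.png

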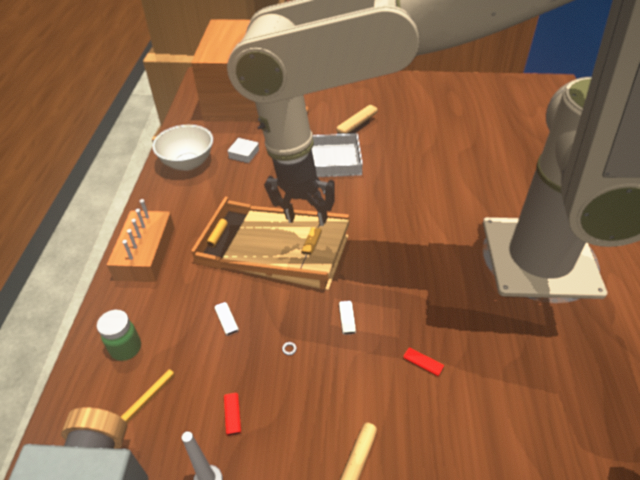

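The squashed tube lies on the line at wrist pixel (325,263). The round tube is in the trough at (217,232) in the side view. I'll wait out the rest of the second, then check the tube hasn't moved.

>>> jog_arm(targets=[[0,0,0,0,0,0,0.3],[0,0,0,0,0,0,0.3],[0,0,0,0,0,0,0.3],[0,0,0,0,0,0,0.3],[0,0,0,0,0,0,0.3]])

```text
time: 12.37
tool_pos: [501.0, 13.6, 97.8]
tcp_rot: [-172.0, -0.0, 76.5]
ft_force: [0.7, -0.1, -0.7]
finger_gap: 59.7
```

>>> jog_arm(targets=[[0,0,0,0,0,0,0.3],[0,0,0,0,0,0,0.3],[0,0,0,0,0,0,0.3],[0,0,0,0,0,0,0.3],[0,0,0,0,0,0,0.3]])

```text
time: 12.78
tool_pos: [501.1, 13.6, 97.9]
tcp_rot: [-172.0, -0.0, 76.5]
ft_force: [0.9, 0.4, 0.3]
finger_gap: 59.8
```

```bash
python3 look.py wrist w12 48; python3 gor.py -91 0 6
```

```text
[323. 262.] ctr [493.8  12.5] size [72.7 24.2] axis 76.5
t 12.83 tcp [501.1  13.6  97.9] [-172.    -0.    76.5] gap 60.2 F [ 0.5 -0.1 -1. ]
target [493.4  14.8  48.6] d [-0.0006, -0.0009, 0.0499] w [-0.0004, -0.0007, -0.0034]
```

It stayed put: the measured centre was (493.8,12.6), and 1 s later (493.8,12.5). Regrasping it.

>>> jog_arm(targets=[[-0.0005,-0.0005,0.02,0,0,0,0.3],[-0.0005,-0.0005,0.04,0,0,0,0.3],[-0.0005,-0.0005,0.049,0,0,0,0.3],[-0.0005,-0.0005,0.049,0,0,0,0.3]])

```text
time: 13.17
tool_pos: [491.5, 15.0, 47.0]
tcp_rot: [-171.7, 0.0, 76.5]
ft_force: [-0.6, 0.2, -0.2]
finger_gap: 59.9
```

>>> jog_arm(targets=[[0,0,0,0,0,0,1],[0,0,0,0,0,0,1],[0,0,0,0,0,0,1],[0,0,0,0,0,0,1],[0,0,0,0,0,0,1]])

```text
time: 13.58
tool_pos: [495.1, 14.7, 50.8]
tcp_rot: [-172.1, -0.0, 76.5]
ft_force: [0.6, -0.5, 6.5]
finger_gap: 20.6
```

>>> jog_arm(targets=[[0,0,-0.015,0,0,0,1],[0,0,-0.04,0,0,0,1],[0,0,-0.07,0,0,0,1],[0,0,-0.09,0,0,0,1],[0,0,-0.09,0,0,0,1]])

```text
time: 14.0
tool_pos: [509.7, 11.5, 144.0]
tcp_rot: [-172.5, -0.1, 76.5]
ft_force: [0.6, 0.9, 0.1]
finger_gap: 21.1
```

```bash
python3 look.py wrist w13; python3 go.py 458 -321 135 96
```

```text
t 14.05 tcp [508.4  11.6 141.6] [-1.723e+02 -1.000e-01  7.650e+01] gap 20.4 q [-5.  4. 99.  1. 85.  8.]
d [-0.3352, 0.0292, 0.0023] w [-0.1326, -0.0239, -0.3398] rows 8.1
```

View pics/w13.png

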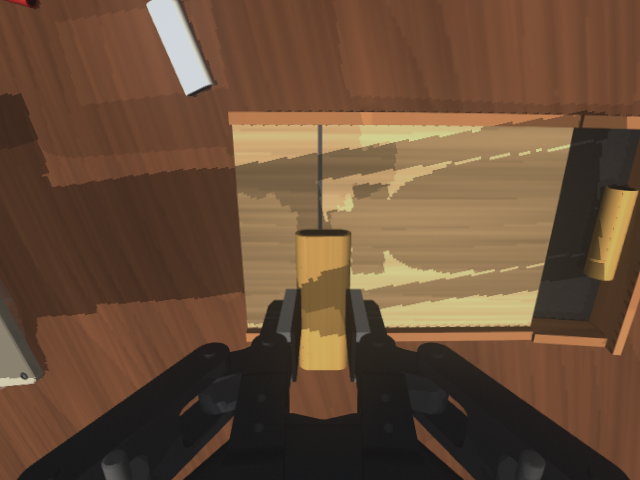

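>>> jog_arm(targets=[[-0.015,0.001,0,-0.03,-0.005,-0.05,1],[-0.04,0.003,0,-0.06,-0.01,-0.1,1],[-0.07,0.006,0,-0.09,-0.015,-0.16,1],[-0.105,0.009,0,-0.11,-0.02,-0.24,1],[-0.14,0.012,0,-0.133,-0.024,-0.34,1]])

```text
time: 14.47
tool_pos: [483.7, -127.5, 135.4]
tcp_rot: [-179.6, -0.1, 96.3]
ft_force: [-0.0, 0.5, 0.1]
finger_gap: 20.5
```

```bash
python3 go.py 458 -321 135 96
```

```text
t 14.47 tcp [ 483.7 -127.5  135.4] [-1.796e+02 -1.000e-01  9.630e+01] gap 20.5 q [-21.  -4. 107.  -0.  77. -27.]
d [-0.1895, -0.0468, 0.0004] w [-0.0064, -0.0013, 0.0055] rows 4.7
```

>>> jog_arm(targets=[[-0.04,-0.01,0,0,0,0,1],[-0.08,-0.02,0,0,0,0,1],[-0.12,-0.03,0,0,0,0,1],[-0.155,-0.038,0,-0.006,0,0,1],[-0.18,-0.044,0,-0.006,0,0,1]])

```text
time: 14.88
tool_pos: [458.3, -313.2, 135.4]
tcp_rot: [-180.0, -0.1, 95.9]
ft_force: [0.5, 0.0, -1.1]
finger_gap: 20.7
```

>>> jog_arm(targets=[[-0.008,-0.002,0,0,0,0,1],[-0.009,-0.002,0.01,0,0,0,1],[-0.009,-0.002,0.03,0,0,0,1]])

```text
time: 15.13
tool_pos: [460.1, -320.5, 107.7]
tcp_rot: [179.8, 0.1, 96.0]
ft_force: [0.0, -0.0, -0.1]
finger_gap: 20.6
```

```bash
python3 look.py wrist w14; python3 look.py side s14;python3 go.py 458 -321 20 96
```

```text
t 15.23 tcp [ 456.8 -316.5  102. ] [-179.7   -0.4   96. ] gap 20.8 q [-40.   7. 100.   0.  74. -46.]
d [-0.0052, 0.0011, 0.082] w [-0.0046, -0.007, 0.0008] rows 2.0
```

View pics/w14.png

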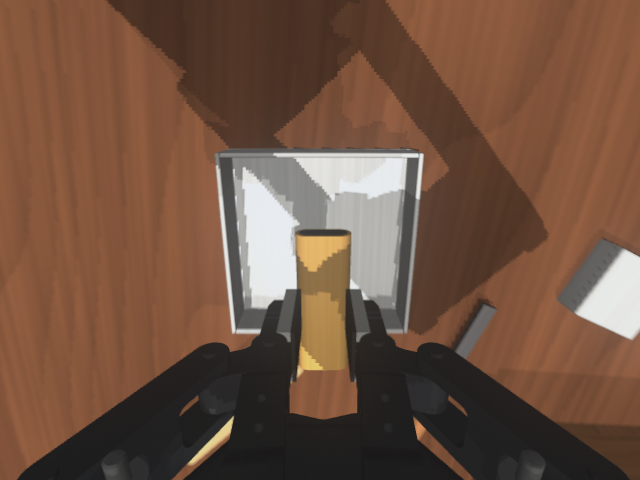

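View pics/s14.png

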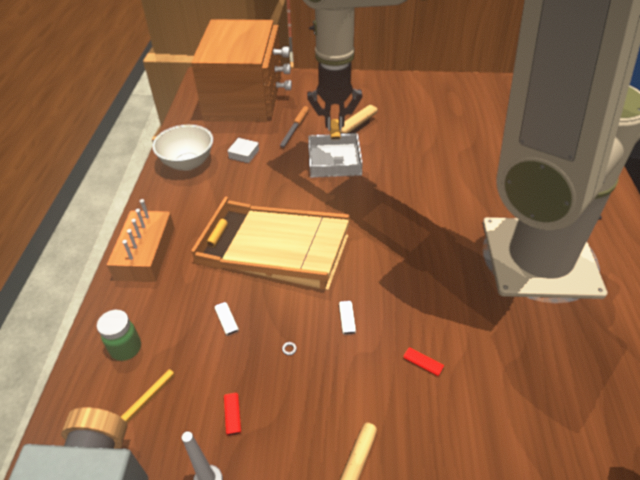

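```bash
python3 - <<'E'
from bench import r
from h import *
s=r.snapshot("wrist")
q=onz(s,[(218,154),(422,153),(408,331),(235,331)],35); print(q.round(1),q.mean(0))
E
python3 go.py 458 -321 20 96
```

```text
[[ 386.9 -259.5]
 [ 508.4 -246.1]
 [ 522.5 -368.5]
 [ 400.1 -381.8]] [ 454.50390332 -313.98853972]
t 15.28 tcp [ 457.5 -316.9  103.7] [-179.8   -0.3   96.1] gap 20.7 q [-40.   7. 100.   0.  74. -46.]
d [-0.0046, 0.0004, 0.0837] w [-0.0036, -0.0058, 0.0014] rows 2.0
```

>>> jog_arm(targets=[[0,-0.002,0.025,0,0,0,1],[0,-0.002,0.055,0,0,0,1],[0,-0.002,0.08,0,0,0,1],[0,-0.002,0.09,0,0,0,1],[0,-0.002,0.09,0,0,0,1]])

```text
time: 15.7
tool_pos: [455.5, -317.3, 14.2]
tcp_rot: [-179.8, -0.3, 96.1]
ft_force: [-1.4, 0.1, -0.5]
finger_gap: 20.8
```

```bash
python3 go.py 456 -317 12 96
```

```text
t 15.7 tcp [ 455.5 -317.3   14.2] [-179.8   -0.3   96.1] gap 20.8 q [-40.  13. 103.   0.  64. -46.]
d [0.0003, 0.0006, 0.0022] w [-0.0033, -0.0051, 0.0015] rows 0.1
```

>>> jog_arm(targets=[[0,0,0.002,0,0,0,1],[0,0,0.002,0,0,0,1],[0,0,0.002,0,0,0,0.35],[0,0,0.002,0,0,0,0.35],[0,0,0.002,0,0,0,0.35]])

```text
time: 16.12
tool_pos: [457.9, -320.6, 16.3]
tcp_rot: [179.9, 0.0, 96.0]
ft_force: [0.3, 0.4, 0.2]
finger_gap: 54.7
```

>>> jog_arm(targets=[[0,0,-0.02,0,0,0,0.35],[0,0,-0.05,0,0,0,0.35],[0,0,-0.09,0,0,0,0.35],[0,0,-0.13,0,0,0,0.35],[0,0,-0.13,0,0,0,0.35]])

```text
time: 16.53
tool_pos: [461.2, -323.6, 155.4]
tcp_rot: [179.4, 0.6, 96.0]
ft_force: [1.2, -1.8, 1.3]
finger_gap: 55.6
```

>>> jog_arm(targets=[[0,0,0,0,0,0,0.35],[0,0,0,0,0,0,0.35],[0,0,0,0,0,0,0.35],[0,0,0,0,0,0,0.35],[0,0,0,0,0,0,0.35]])

```text
time: 16.95
tool_pos: [456.2, -319.4, 143.3]
tcp_rot: [-179.9, -0.2, 96.0]
ft_force: [0.2, 0.0, -0.2]
finger_gap: 55.7
```

```bash
python3 look.py wrist w15 9; python3 look.py scene c15; python3 look.py side s15
```

```text
(no output)
```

View pics/w15.png

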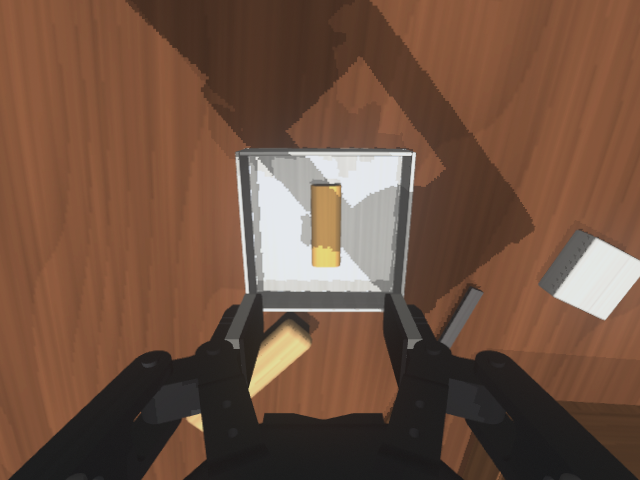

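View pics/c15.png

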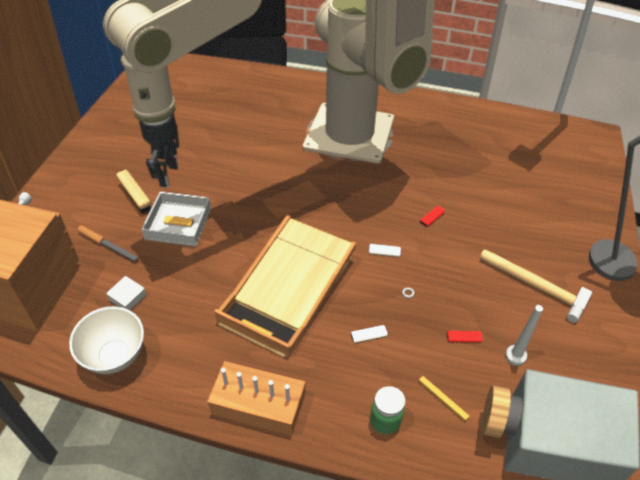

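View pics/s15.png

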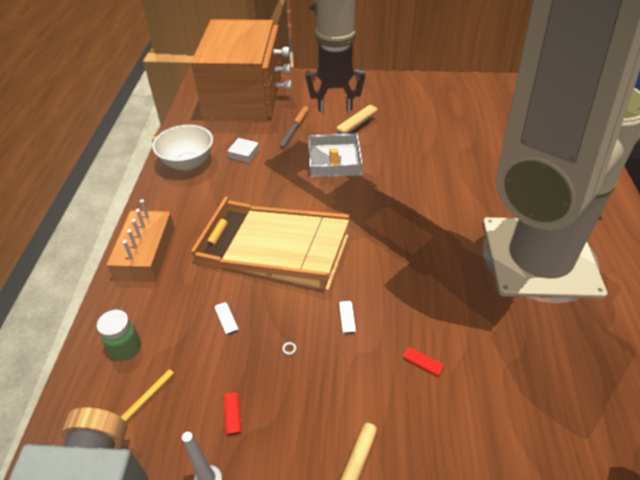

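The squashed tube lies flat in the tray, at wrist pixel (326,226) and scene pixel (179,221). The round tube is in the trough, at scene pixel (257,328) and side pixel (217,232). The gripper is clear above the tray, so I'm handing in.

```bash
python3 -c "
from bench import r
print(r.hand_in())"
```

```text
the job is handed in; nothing more can be done
None
```

I ran both roll tests and handed the job in at about 17 s of the 61 s allowed; the hand-in reports no verdict.

- **Round tube:** I let it go across the line and it rolled down by itself. The pictures from all three cameras show it in the trough, and I didn't touch it after release.
- **Squashed tube:** I laid it on the same line and let go for just over a second. Its centre measured (493.8, 12.6) mm just after release and (493.8, 12.5) mm one second later, so it stayed put. I then put it in the steel tray, where the last pictures show it lying flat with the gripper clear above.

**Checks that disagreed or went less cleanly:**
- The cameras disagreed by up to 8 mm on where the round tube lay on the bench, so I went mainly by the wrist camera.
- The two readings of how high it sat in the fingers also disagreed, so I lowered it until I felt contact (about 11 N).
- I regrasped the squashed tube above its widest part, with a 20.6 mm opening against 22.8 mm the first time, but it did not slip.
- I didn't measure the resting speeds or contact forces of the tubes; I judged those from pictures only.

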